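# Slide the batch clipboard out over the shelf edge

### The job

The small clipboard lies flat on the steel riser shelf, where gloved fingers cannot get under it. Push it with the fingertips, away from the robot, until its free end sticks out 5 cm past the shelf's far edge and is square to that edge, ready for a colleague on the other side to take. Keep it flat on the shelf, do not pick it up, and leave the bottles, the beaker and the flask where they stand.

Things in the scene. Friction and masses are not known exactly. Their poses are not given: they have to be found in the camera images.
- riser: stainless steel bench shelf, a folded sheet standing on the counter, fixed: 280 mm deep (its x), 420 mm wide (its y), flat top 100 mm above the counter. Origin at the middle of its footprint at counter height; its +x points to the far long edge, away from the robot
- riser_edge (a point): middle of the shelf's far top edge, at the height of the shelf's top face; axes as the shelf's: +x points outward over the edge, y runs along the edge, z up
- clipboard: small brown hardboard clipboard lying flat and loose on the shelf, 200 mm long (its x), 140 mm wide (its y), 4 mm thick, about 0.2 kg, with a white form on it and a steel clip at the end nearer the robot (-x). Origin at the middle of its underside; +x points to the free end. It slides with ordinary friction and stops when the push stops
- free_end (a point): middle of the clipboard's free end (the end without the clip), at its underside; axes as the clipboard's, +x outward
- clip_back (a point): middle of the back of the clipboard's clip end, 9 mm above its underside; axes as the clipboard's, +x toward the free end. Board end and the clip's back plate are flush here: an upright flat face 100 mm wide that reaches from the shelf's top to 18 mm above it; to either side of it the board's 4 mm edge runs on 20 mm
- milk_bottle: white capped bottle, 48 mm across, 115 mm tall, loose on the shelf beside the clipboard; origin at the middle of its underside
- beaker: open steel beaker, 60 mm across, 75 mm tall, loose on the shelf on the other side of the clipboard; origin at the middle of its underside
- flask: empty conical glass flask with a grey stopper, 105 mm across, 187 mm tall, loose on the counter beside the shelf; origin at the middle of its underside
- tall_bottle: white capped bottle, 64 mm across, 165 mm tall, loose on the counter on the other side of the shelf; origin at the middle of its underside
Not all that is in view belongs to the job. What is shaped like the clipboard but black or pink is not meant.

How it is judged (in metres and radians):
At the end, for the whole second after the job is handed in: the middle of the clipboard's free end is 40 to 60 mm past the shelf's far edge, the clipboard is square to the edge within 6 degrees, lies flat and at rest on the shelf's top, and the two bottles, the beaker and the flask are within 20 mm of where they stood (x of free_end in the frame of riser_edge between 0.04 and 0.06 m and angle between the x axis of clipboard and the x axis of riser, either way round below 0.105 rad and z of clipboard in the frame of riser between 0.096 and 0.104 m and angle between clipboard's own z axis and vertical below 0.04 rad and linear speed of clipboard below 0.01 m/s and distance of each of milk_bottle, beaker, flask, tall_bottle from where it was at the start of the episode below 0.02 m); the robot touches nothing.
It fails at once if the clipboard is pushed with the arm or the gripper's body instead of the fingers (contact force between the arm and clipboard above 3 N).
It fails at once if the clipboard is lifted off the shelf (its middle rises 15 mm), tipped up by more than 8 degrees, or falls off (z of clipboard in the frame of riser above 0.115 m or z of clipboard in the frame of riser below 0.08 m or angle between clipboard's own z axis and vertical above 0.14 rad).
It fails at once if a bottle, the beaker or the flask is pushed 20 mm from its place or tipped over (distance of any of milk_bottle, beaker, flask, tall_bottle from where it was at the start of the episode above 0.02 m or angle between any of milk_bottle, beaker, flask, tall_bottle's own z axis and vertical above 0.3 rad).
It also fails if it takes over 42 s, if anything falls off the work surface, if the arm or the gripper's body presses on something with over 40 N, if the wrist force passes 120 N, or if a joint passes its speed limit or range.

### The arm

A 6-joint arm with a two-finger parallel gripper is mounted at the origin on the work surface. World frame = base frame: x ahead of the robot, y to its left, z up, the work surface at z = 0. Lengths are in mm, angles in rad, forces in N, time in s.
With the tool pointing down it reaches from about 350 to 975 mm from the base axis. Payload 7.1 kg.
Tool frame: the origin (TCP) lies at the centre of the arm's flange, where the gripper is bolted on; the fingertips stand 182 mm ahead of it and the grasp point (between the pads) lies 163 mm ahead of it; z points along the fingers, y is the line along which they close (so a half turn about z gives the same grasp; the last joint's range is limited). The gripper opens to 88 mm and grips with 3 to 60 N. Pads are 20 mm wide; open, the fingers measure 115 mm over their backs; the gripper's body (75 mm by 178 mm) begins 61 mm behind the grasp point.
Start: joints at [1.286, 0.423, 1.63, -0, 1.089, -0.019], TCP at [164.145, 603.045, 404.675] pointing down, gripper open.
Joint ranges: [-3, 3], [-0.9, 2.11], [0.09, 2.58], [-1.31, 4.45], [0.11, 2.69], [-2.54, 2.54]. Speed limits (rad/s): [2.39, 2.39, 3.01, 3.14, 3.14, 3.14].

### API

Orientations are given as a rotation vector (axis times angle).
In Python, from workcell import readout, get_image, ctrl gives the robot as it stands.
- The arm moves only by the tool step_arm, never from a script. Its argument "targets" is a list that holds one entry, the list of rows, each a list of 7 numbers: the shift along the world's x, y, z as a fraction of full scale, then the turn, a rotation vector about the world's x, y, z as a fraction of full scale, then the opening, from 0 (shut) to 1 (fully open). In form: [[[dx, dy, dz, wx, wy, wz, claw], ...]]. A call has exactly 5 rows; each row shifts and turns the commanded pose from where the row before left it; what a row does not reach is not made up. Full scale, the value 1, is 0.05 m for a shift and 4 degrees for a turn. A row lasts 1/8 s, in which the tool goes at most 62.5 mm and 10.7 degrees, less where a joint would pass 70% of its speed; a pose out of reach is approached as far as the arm can. A call with a number of a shift or a turn outside -1 to 1 is refused whole. A call with a gripper value outside its range is refused whole. The fingers move at their own pace and stop on an object; the grip force is fixed at half the most. Time passes only in rows, so rows that do not move let the fingers close, or fill a call up. It gives the time, the measured TCP pose, the force, the opening and the grip force at its end, in the units of the state.
- readout.get_obs(): the state, without advancing time (a new reading comes with each control period).
- get_image(name): name is "side" or "top" or "wrist"; returns a dict with "pixels" (420x560x3 uint8, red, green, blue), "intrinsics" (3x3 intrinsics, pixels), "k1" (the pictures are not rectified: a ray, as slopes to the right and down, at radius r is drawn at 1 + k1 r^2 times it, then the intrinsics apply), "extrinsics" (4x4, takes a point from world to camera coordinates). Camera axes: x right, y down, z forward; pixel columns grow to the right and rows downward; lengths in mm; the calibration is good to about 2 mm. A picture is of the moment at which its call begins. There is no depth.
- ctrl.close_job(): hands the job in; it is judged then, once.
The state is a dict: "t": time; "qpos": joint angles; "qvel": joint speeds; "joint_torque": joint torques, N m; "ee_pos": TCP position; "orientation": TCP orientation; "ft_force": force on the tool from outside, world axes, zero at the start; "moment": the same for the moment, N m; "width": finger opening in mm; "grasp_force": force on a finger pad.
Only numpy, scipy, OpenCV 4.12 (cv2) and the standard library are available. Lean on these libraries where they do the work, as an engineer would, in place of code of your own. Each camera call takes 0.05 s, during which the arm holds its last target. There are 200 camera calls.

## Working session

There is one attempt and no reset: what is moved stays moved. The work goes in short steps, Python scripts to look and compute and a tool call to move; the robot and the scene stay as the last step left them, time stands still between calls to the robot, and variables do not carry over. Pictures are saved under pics/ and viewed, at most 10 in all, crops included, and the job is handed in when it is done.

Besides the shell and the picture viewer there is one more tool, called after "Request:" in YAML: its name, and indented under it one key for each argument. step_arm: Moves the arm, as the interface text tells. Shift numbers are shares of 0.05 m and turn numbers shares of 4 degrees, none past 1 either way. Its arguments: {"type":"object","properties":{"targets":{"type":"array"}},"required":["targets"]}

```bash
mkdir -p pics; cat > h.py <<'E'
import numpy as np, cv2
from workcell import readout, get_image, ctrl
def snap(n,f):
    g=get_image(n); cv2.imwrite(f'pics/{f}.png',cv2.cvtColor(g['pixels'],cv2.COLOR_RGB2BGR))
    np.savez(f'pics/{f}.npz',**{k:np.array(v) for k,v in g.items()}); return g
def load(f): return np.load(f'pics/{f}.npz')
def ray(g,uv):
    K=np.array(g['intrinsics'],float);E=np.array(g['extrinsics'],float)
    d=np.array([(uv[0]-K[0,2])/K[0,0],(uv[1]-K[1,2])/K[1,1]]);k=float(g['k1']);s=d.copy()
    for _ in range(30): s=d/(1+k*(s@s))
    R=E[:3,:3];return -R.T@E[:3,3],R.T@np.array([s[0],s[1],1])
def onz(g,uv,z):
    o,d=ray(g,uv);return o+d*(z-o[2])/d[2]
def proj(g,p):
    K=np.array(g['intrinsics'],float);E=np.array(g['extrinsics'],float)
    c=E[:3,:3]@np.array(p,float)+E[:3,3];s=c[:2]/c[2];s=s*(1+float(g['k1'])*(s@s))
    return K[:2,:2]@s+K[:2,2]
E
python3 - <<'E'
from h import *
for n in('top','side'):
    g=snap(n,n+'0');print(n,np.round(ray(g,(280,210))[0]))
print(readout.get_obs())
E
```

```text
top [ 431.   34. 1224.]
side [ 340. -746.  595.]
{'t': 0.1, 'qpos': array([ 1.28597351e+00,  4.23771554e-01,  1.63060961e+00,  2.02131446e-05,
        1.08862416e+00, -1.89880494e-02]), 'qvel': array([ 0.00011092, -0.00063266, -0.00166983, -0.00130568,  0.0013085 ,
       -0.00066237]), 'joint_torque': array([-4.65758894e-04, -5.45615137e+01, -2.74326307e+01,  6.44272752e-02,
        1.88023865e-02,  7.86480854e-06]), 'ee_pos': array([164.09080751, 602.81032546, 403.97636576]), 'orientation': array([-4.16327656e-01, -3.11365005e+00,  2.18904668e-03]), 'ft_force': array([-0.61890844,  1.47267047,  0.86005097]), 'moment': array([-0.00768287, -0.02642632, -0.02546509]), 'grasp_force': 0.0, 'width': 88.15285931258168}
```

View pics/top0.png

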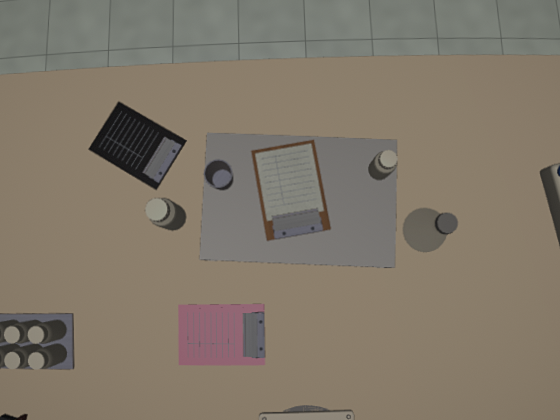

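View pics/side0.png

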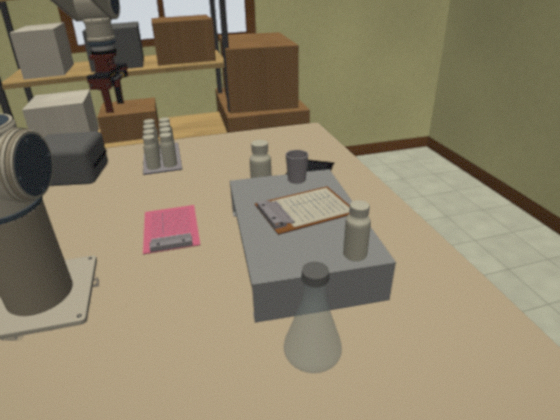

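The top view looks down with +x up and +y to the left. Clipboard-shaped things are black (138,146) on the counter, pink (222,335) on the counter, and brown (291,190) on the shelf, with its clip at (298,225) nearer the robot. I choose the brown one. The beaker is at (219,175), the milk bottle at (386,161), the flask at (427,230) and the tall bottle at (160,212). The side view agrees: the brown board is at (303,207) on the grey shelf.

```bash
cat > m.py <<'E'
from h import *
def quad(mask):
    c=max(cv2.findContours(mask,cv2.RETR_EXTERNAL,cv2.CHAIN_APPROX_NONE)[0],key=cv2.contourArea)
    return c
def measure(f):
    g=load(f);im=g['pixels'];hsv=cv2.cvtColor(im,cv2.COLOR_RGB2HSV)
    H,S,V=[hsv[...,i].astype(int) for i in range(3)]
    roi=np.zeros(H.shape,np.uint8);roi[100:290,190:410]=1
    counter=((S>70)&(H<25)&(V>115))
    shelf=((~counter)&(roi>0)).astype(np.uint8)
    brown=((S>110)&(H<20)&(V<135)&(roi>0)).astype(np.uint8)
    brown[:, :235]=0; brown[:,365:]=0; brown[:125]=0;brown[250:]=0
    brown=cv2.morphologyEx(brown,cv2.MORPH_OPEN,np.ones((2,2),np.uint8))
    return g,shelf,brown
if __name__=='__main__':
    g,shelf,brown=measure('top0');im=g['pixels']
    for p in((280,100),(225,240),(256,180),(324,185),(270,236),(298,230)):print(p,im[p[1],p[0]])
    cv2.imwrite('pics/masks.png',cv2.resize(np.hstack([shelf,brown])[100:290]*255,None,fx=.7,fy=.7))
    crop=cv2.resize(im[110:280,190:410],None,fx=3.5,fy=3.5,interpolation=cv2.INTER_CUBIC)
    v=np.vstack([cv2.cvtColor(crop,cv2.COLOR_RGB2BGR)]);cv2.imwrite('pics/crop0.png',v)
    pts=np.argwhere(brown)[:,::-1].astype(np.float32)
    W=np.array([onz(g,p,104)[:2] for p in pts],np.float32)
    print('board',len(W),cv2.minAreaRect(W))
    c=quad(shelf)[:,0,:].astype(float)
    W=np.array([onz(g,p,100)[:2] for p in c],np.float32);print('shelf',cv2.minAreaRect(W))
E
python3 m.py
```

```text
(280, 100) [141 128 109]
(225, 240) [126 123 119]
(256, 180) [99 83 72]
(324, 185) [120 118 115]
(270, 236) [88 64 45]
(298, 230) [100 100 109]
board 647 ((603.0901489257812, 19.193771362304688), (196.5838623046875, 136.6988983154297), 8.29397201538086)
shelf ((597.9232177734375, 1.227081298828125), (487.9977111816406, 417.4756774902344), 88.07809448242188)
```

View pics/crop0.png

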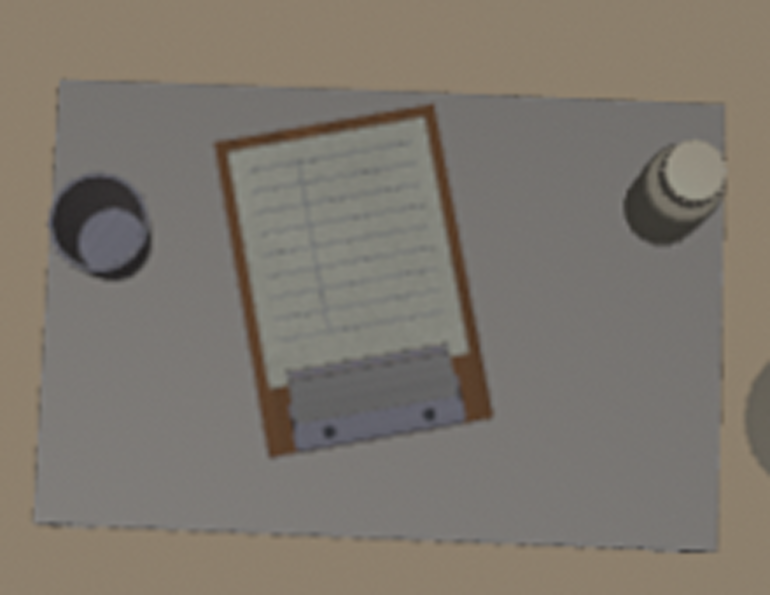

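View pics/masks.png

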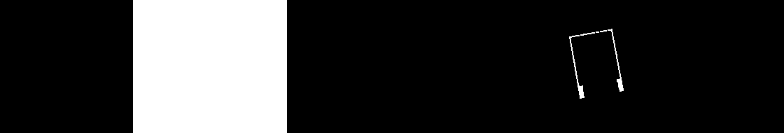

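The crop confirms a brown board with a white form; the clip is at the bottom, crop (375,410). The board outline is good and its size matches (about 197x137). The shelf mask took in the counter, so I lower its saturation limit.

```bash
cat > e.py <<'E'
from h import *
g=load('top0');im=g['pixels'];hsv=cv2.cvtColor(im,cv2.COLOR_RGB2HSV)
cs=[(61,80),(725,102),(718,551),(35,523)]
P=[onz(g,(x/3.5+190-.5,y/3.5+110-.5),100)[:2] for x,y in cs]
print(np.round(P,1),[round(float(np.linalg.norm(P[i]-P[(i+1)%4])),1) for i in range(4)])
# far edge fit by saturation step, per column
S=cv2.GaussianBlur(hsv[...,1],(3,3),0).astype(float);q=[];n=[]
print('S',S[110,280],S[145,230],S[280,280])
t=(S[110:128,230:370].mean()+S[143:148,225:245].mean())/2
for u in range(212,392,3):
    for r,l,sg in((range(125,150),q,1),(range(275,250,-1),n,-1)):
        for v in r:
            if S[v,u]>=t>S[v+sg,u]:
                l.append(onz(g,(u,v+sg*(S[v,u]-t)/(S[v,u]-S[v+sg,u])),100)[:2]);break
for l in(q,n):
    x,y,x0,y0=cv2.fitLine(np.array(l,np.float32),cv2.DIST_HUBER,0,.01,.01).ravel()
    if y<0:x,y=-x,-y
    print(len(l),'edge yaw deg',np.degrees(np.arctan2(-x,y)),'pt',x0,y0,'x at y=0',x0-y0*x/y)
for nme,uv,z in(('milkcap',(387.5,159.5),115+100),('beaker rim',(219,173),175),('flask',(446,223),187),('tall',(157,209),165)):
    print(nme,np.round(onz(g,uv,z)))
E
python3 e.py
```

```text
[[ 738.7  200.7]
 [ 710.8 -216.2]
 [ 431.  -196.5]
 [ 460.9  220.7]] [417.8, 280.4, 418.3, 278.5]
S 60.0 12.0 60.0
60 edge yaw deg -4.1103573 pt 724.4097 -2.4301586 x at y=0 724.58435
60 edge yaw deg -4.1512976 pt 443.82208 -7.57666 x at y=0 444.372
milkcap [ 641. -170.  215.]
beaker rim [632. 166. 175.]
flask [ 515. -287.  187.]
tall [564. 297. 165.]
```

The shelf measures 280 x 418 mm, which matches. Its outward normal has a yaw of -4.1°, and its far edge is at n·p≈722.7. The board centre is at (603,19) with a yaw of +8.3°. Plan: align the fingers with the edge and push straight along the normal. The left finger meets the clip's left end first and turns the board square, then both fingers push.

Request:
step_arm:
  targets:
    - [[0.39,-0.78,0,0,0,0.7,0.55],[0.39,-0.78,0,0,0,0.7,0.55],[0.39,-0.78,0,0,0,0.7,0.55],[0.39,-0.78,0,0,0,0.7,0.55],[0.39,-0.78,0,0,0,0,0.55]]

```text
t: 0.72
ee_pos: [262.0, 406.7, 404.4]
orientation: [-0.109, -3.14, 0.001]
ft_force: [0.8, 0.3, 0.0]
width: 48.7
grasp_force: 0.0
```

Request:
step_arm:
  targets:
    - [[0.39,-0.78,0,0,0,0,0.55],[0.39,-0.78,0,0,0,0,0.55],[0.39,-0.78,0,0,0,0,0.55],[0.39,-0.78,0,0,0,0,0.55],[0.39,-0.78,0,0,0,0,0.55]]

```text
t: 1.35
ee_pos: [359.4, 211.7, 404.6]
orientation: [-0.11, -3.14, 0.0]
ft_force: [-0.2, 0.1, -1.0]
width: 48.4
grasp_force: 0.0
```

Request:
step_arm:
  targets:
    - [[0.39,-0.78,-0.2,0,0,0,0.55],[0.39,-0.78,-0.2,0,0,0,0.55],[0.39,-0.78,-0.2,0,0,0,0.55],[0.39,-0.78,-0.2,0,0,0,0.55],[0.39,-0.78,-0.2,0,0,0,0.55]]

```text
t: 1.98
ee_pos: [457.0, 16.6, 354.3]
orientation: [-0.111, -3.139, -0.0]
ft_force: [-0.3, 0.2, -0.6]
width: 48.4
grasp_force: 0.0
```

Request:
step_arm:
  targets:
    - [[0,0,0,0,0,0,0.55],[0,0,0,0,0,0,0.55],[0,0,0,0,0,0,0.55],[0,0,0,0,0,0,0.55],[0,0,0,0,0,0,0.55]]

```text
t: 2.6
ee_pos: [456.5, 18.6, 354.9]
orientation: [0.109, 3.139, 0.0]
ft_force: [-0.1, -0.3, 0.3]
width: 48.4
grasp_force: 0.0
```

Request:
step_arm:
  targets:
    - [[0,0,-0.4,0,0,0,0.55],[0,0,-0.4,0,0,0,0.55],[0,0,-0.3,0,0,0,0.55],[0,0,-0.23,0,0,0,0.55],[0,0,0,0,0,0,0.55]]

```text
t: 3.22
ee_pos: [456.5, 18.1, 287.5]
orientation: [-0.11, -3.138, 0.0]
ft_force: [-0.9, 0.2, 0.1]
width: 48.3
grasp_force: 0.0
```

```bash
python3 - <<'E'
from h import *
o=readout.get_obs();print(o['ee_pos'],o['ft_force'])
g=snap('side','side1');w=snap('wrist','w1')
a=cv2.resize(g['pixels'][130:330,190:430],None,fx=1.6,fy=1.6);b=cv2.resize(w['pixels'],(400,320))
a=cv2.resize(a,(384,320));cv2.imwrite('pics/v1.png',cv2.cvtColor(np.hstack([a,b]),cv2.COLOR_RGB2BGR))
E
```

```text
[456.46092801  18.09043468 287.51451437] [-0.85575146  0.20241821  0.13617747]
```

View pics/v1.png

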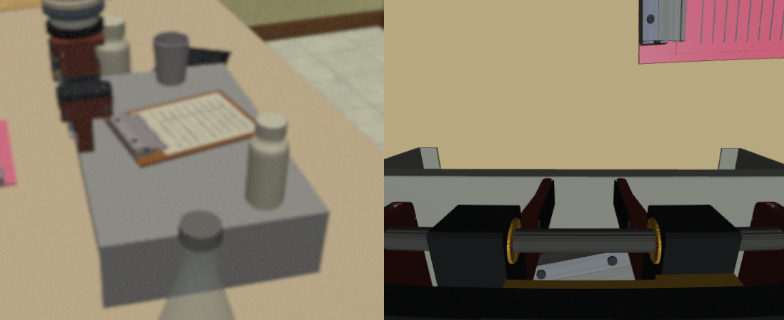

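The fingers stand just above the shelf behind the clip, with the milk bottle and beaker well clear on either side. Pushing now.

Request:
step_arm:
  targets:
    - [[0.2,-0.0144,0,0,0,0,0.55],[0.2,-0.0144,0,0,0,0,0.55],[0.16,-0.0115,0,0,0,0,0.55],[0.16,-0.0115,0,0,0,0,0.55],[0.16,-0.0115,0,0,0,0,0.55]]

```text
t: 3.95
ee_pos: [500.8, 14.9, 288.0]
orientation: [-0.11, -3.138, 0.0]
ft_force: [-1.5, 0.5, 1.5]
width: 48.6
grasp_force: 1.0
```

Request:
step_arm:
  targets:
    - [[0.16,-0.0115,0,0,0,0,0.55],[0.16,-0.0115,0,0,0,0,0.55],[0.16,-0.0115,0,0,0,0,0.55],[0.16,-0.0115,0,0,0,0,0.55],[0.16,-0.0115,0,0,0,0,0.55]]

```text
t: 4.58
ee_pos: [541.2, 12.0, 288.1]
orientation: [0.11, 3.14, -0.0]
ft_force: [-1.2, 0.6, -0.1]
width: 48.1
grasp_force: 0.5
```

```bash
cat > b.py <<'E'
import sys
from h import *
import m
f=sys.argv[1];snap('top',f);o=readout.get_obs();p=o['ee_pos'];N=np.array([.9974,-.0717]);T=np.array([.0717,.9974])
print('tcp',p.round(1),'n',round(p[:2]@N,1),'t',round(p[:2]@T,1),o['ft_force'].round(1))
g,s,b=m.measure(f)
cv2.imwrite(f'pics/{f}c.png',cv2.cvtColor(cv2.resize(g['pixels'][80:280,190:410],None,fx=2.5,fy=2.5),cv2.COLOR_RGB2BGR))
W=np.array([onz(g,q,104)[:2] for q in np.argwhere(b)[:,::-1].astype(float)],np.float32)
r=cv2.minAreaRect(W);print(r,'centre n,t',np.array(r[0])@N,np.array(r[0])@T)
print('max n of board',(W@N).max(),'past edge',(W@N).max()-722.7+1)
E
python3 b.py t2
```

```text
tcp [542.2  11.9 288.3] n 539.9 t 50.7 [ 0.2  0.  -0.1]
((631.8245849609375, 5.524322509765625), (138.9342041015625, 226.93397521972656), 88.48981475830078) centre n,t 629.7857471160888 50.81178201293945
max n of board 745.096369405365 past edge 23.396369405364908
```

View pics/t2c.png

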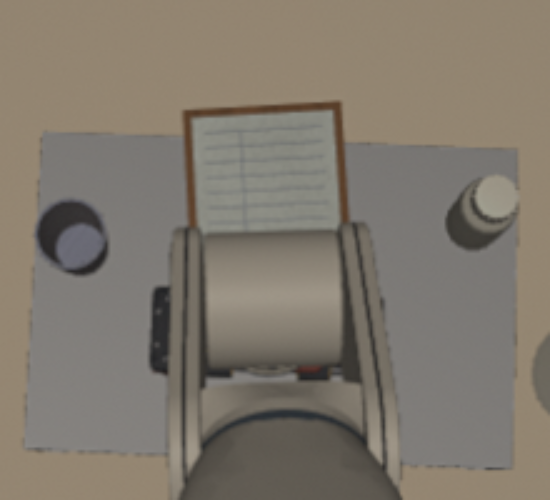

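The board sticks out past the far edge, with its front corners at crop (183,111) and (341,103). It is not yet fully square, since the left finger sits too near the board's middle. I measure the front strip only, leaving out the robot's pixels.

```bash
cat > c.py <<'E'
import sys
from h import *
g=load(sys.argv[1]);im=g['pixels'];hsv=cv2.cvtColor(im,cv2.COLOR_RGB2HSV).astype(int)
N=np.array([.9974,-.0717]);T=np.array([.0717,.9974])
H,S,V=hsv[...,0],hsv[...,1],hsv[...,2]
paper=(S<60)&(V>110)
b=((S>75)&(H<20)&(V<125));b[:95]=0;b[165:]=0;b[:,:240]=0;b[:,360:]=0
b=cv2.morphologyEx(b.astype(np.uint8),cv2.MORPH_OPEN,np.ones((2,2),np.uint8))
c=max(cv2.findContours(b,cv2.RETR_EXTERNAL,cv2.CHAIN_APPROX_NONE)[0],key=cv2.contourArea)[:,0,:].astype(float)
W=np.array([onz(g,q,104)[:2] for q in c],np.float32);W=np.c_[W@N,W@T].astype(np.float32)
r=cv2.minAreaRect(W);print(r)
P=cv2.boxPoints(r);P=P[P[:,0].argsort()][2:];P=P[P[:,1].argsort()]
d=P[1]-P[0];print('front corners n,t',P.round(1),'width',np.linalg.norm(d),'rel yaw deg',np.degrees(np.arctan2(-d[0],d[1])),'free end past',P[:,0].mean()-722.7+1)
E
python3 c.py t2; python3 c.py top0
```

```text
((700.936767578125, 54.66648864746094), (98.74921417236328, 139.36305236816406), 5.578778266906738)
front corners n,t [[756.9  -9.9]
 [743.3 128.8]] width 139.36305 rel yaw deg 5.5787854 free end past 28.377502
((681.2120361328125, 78.1620101928711), (53.31646728515625, 141.3230743408203), 2.2831757068634033)
front corners n,t [[710.7   8.6]
 [705.  149.8]] width 141.32307 rel yaw deg 2.2831933 free end past -13.850891
```

The free end is 28 mm past the edge and 5.6° off square. The finger contact sticks, so the last push should carry the clip end sideways (+t) to finish the turn.

Request:
step_arm:
  targets:
    - [[0.0875,0.046,0,0,0,0,0.55],[0.0875,0.046,0,0,0,0,0.55],[0.0875,0.046,0,0,0,0,0.55],[0.0875,0.046,0,0,0,0,0.55],[0.0875,0.046,0,0,0,0,0.55]]

```text
t: 5.25
ee_pos: [562.8, 23.7, 288.2]
orientation: [-0.11, -3.139, 0.0]
ft_force: [-2.8, -0.4, 0.7]
width: 48.0
grasp_force: 0.8
```

```bash
python3 b.py t3 | head -1; python3 c.py t3
```

```text
tcp [563.3  23.9 288.3] n 560.1 t 64.2 [ 0.1  0.6 -1.3]
((715.9451904296875, 50.18218994140625), (139.1001739501953, 105.0888900756836), 89.46788787841797)
front corners n,t [[767.8 -19.9]
 [769.1 119.2]] width 139.10017 rel yaw deg -0.5321328 free end past 46.787354
```

It is square within about 0.5° and about 47 mm past the edge. I back off and lift.

Request:
step_arm:
  targets:
    - [[-0.1,0.007,0,0,0,0,0.55],[-0.2,0.0144,0,0,0,0,0.55],[-0.4,0.03,0,0,0,0,0.55],[-0.4,0.03,0.4,0,0,0,0.55],[-0.4,0.03,0.8,0,0,0,0.55]]

```text
t: 5.92
ee_pos: [485.6, 29.1, 347.5]
orientation: [-0.11, -3.136, 0.0]
ft_force: [1.3, -0.2, 0.6]
width: 48.3
grasp_force: 0.0
```

Request:
step_arm:
  targets:
    - [[-0.4,0.3,0.8,0,0,0,0.55],[-0.4,0.8,0.4,0,0,0,0.55],[-0.4,0.9,0,0,0,0,0.55],[-0.4,0.9,0,0,0,0,0.55],[-0.4,0.9,0,0,0,0,0.55]]

```text
t: 6.55
ee_pos: [386.0, 219.9, 408.4]
orientation: [0.111, 3.139, 0.001]
ft_force: [0.2, 0.1, -0.5]
width: 48.3
grasp_force: 0.0
```

Request:
step_arm:
  targets:
    - [[-0.3,0.9,0,0,0,0,0.55],[-0.3,0.9,0,0,0,0,0.55],[0,0,0,0,0,0,0.55],[0,0,0,0,0,0,0.55],[0,0,0,0,0,0,0.55]]

```text
t: 7.18
ee_pos: [357.6, 308.0, 408.1]
orientation: [-0.112, -3.139, 0.001]
ft_force: [-0.7, -0.8, -0.1]
width: 48.1
grasp_force: 0.0
```

```bash
python3 b.py t4; python3 c.py t4
```

```text
tcp [357.8 308.  408.1] n 334.7 t 332.9 [ 0.5  0.7 -0.3]
((660.702880859375, 4.104515075683594), (136.9781951904297, 175.50460815429688), 85.0561752319336) centre n,t 658.6907596382141 51.466239894104
max n of board 745.4561345901488 past edge 23.756134590148804
((710.8642578125, 50.42596435546875), (139.08572387695312, 117.21886444091797), 89.38182830810547)
front corners n,t [[768.7 -19.7]
 [770.2 119.3]] width 139.08574 rel yaw deg -0.618182 free end past 47.770264
```

View pics/t4c.png

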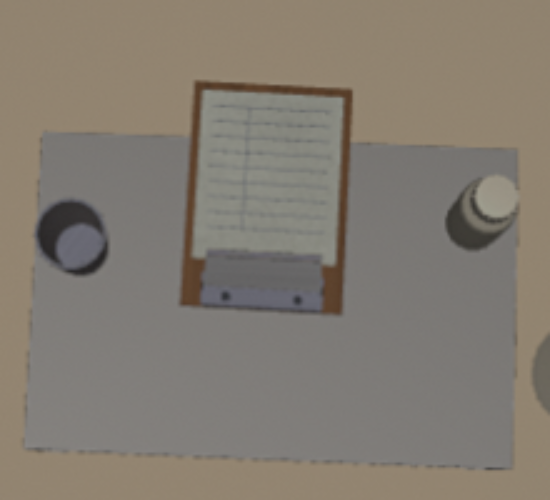

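The board lies flat and square to the far edge, its front edge running from crop (195,82) to (352,91), about 48 mm past the edge. The beaker (72,238) and milk bottle (485,205) have not moved, and the arm is clear.

```bash
python3 -c "
from workcell import ctrl; print(ctrl.close_job())"
```

```text
the job is handed in; nothing more can be done
None
```

Job handed in: the camera puts the clipboard's free end about 48 mm past the shelf's far edge and within 1° of square, lying flat with the arm clear; the beaker and milk bottle have not moved, the flask and tall bottle were not re-measured but the arm stayed away from them, and no verdict came back.

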